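# Lock the aneroid onto the bayonet calibration port

### The arm

A 6-joint arm with a two-finger parallel gripper is mounted at the origin on the work surface. World frame = base frame: x ahead of the robot, y to its left, z up, the work surface at z = 0. Lengths are in m, angles in rad, forces in N, time in s.
With the tool pointing down it reaches from about 0.375 to 0.9 m from the base axis. Payload 3.1 kg.
Tool frame: the origin (TCP) lies between the finger pads; the fingertips stand 14 mm ahead of it and the grasp point (between the pads) lies 5 mm behind it (robot.finger_overhang is the distance from the TCP to the fingertips, in m); z points along the fingers, y is the line along which they close (so a half turn about z gives the same grasp; the last joint's range is limited). The gripper opens to 87 mm and grips with 3 to 60 N. Pads are 19 mm wide; open, the fingers measure 117 mm over their backs; the gripper's body (75 mm by 190 mm) begins 51 mm behind the grasp point.
Start: joints at [1.163, 0.527, 1.433, -0, 1.181, -0.178], TCP at [0.142, 0.609, 0.237] pointing down, gripper open.
Joint ranges: [-3.08, 3.08], [-0.75, 2.2], [0.22, 2.44], [-1.43, 4.57], [0, 2.65], [-2.85, 2.85]. Speed limits (rad/s): [2.79, 2.79, 3.14, 3.14, 3.14, 3.14].

### API

Orientations are given as a unit quaternion [x, y, z, w].
In Python, from rig import monitor, cams, workorder, robot gives the robot as it stands.
- The arm moves only by the tool send_rows, never from a script. Its argument "moves" is one flat list of numbers, 7 for each row, row after row: the opening, from 0 (shut) to 1 (fully open), then the shift along the world's x, y, z in cm, then the turn, a rotation vector about the world's x, y, z in rad. A call has 1 to 5 rows; each row is the pose to reach, as a shift and turn from the pose commanded when the call began; what a row does not reach only later rows make up. A row lasts 1/12 s, in which the tool goes at most 41.7 mm and 7.16 degrees, less where a joint would pass 70% of its speed; a pose out of reach is approached as far as the arm can. A call with a gripper value outside its range is refused whole. The fingers move at their own pace and stop on an object; "grip_force" is the grip in N (left out, the last holds). Time passes only in rows, so rows that repeat a pose let the fingers close. It gives the time, the measured TCP pose, the force, the opening and the grip force at its end, in the units of the state.
- monitor.get_obs(): the state, without advancing time (a new reading comes with each control period).
- cams.camera(name): name is "scene" or "top" or "wrist"; returns a dict with "pixels" (480x640x3 uint8, blue, green, red), "range_z" (480x640 float32, m along the optical axis (not along the pixel's ray), 0 where there is no reading), "fovy" (degrees; the focal length in pixels is half the picture's height over the tangent of half this angle, whatever the lens; pixels are square), "cx", "cy" (the principal point, pixels), "rvec" (rotation vector, rad) and "tvec" (3), from world to camera coordinates, as OpenCV has them; the wrist camera has in their place "hand_eye" (4x4, takes a point from camera to tool coordinates, whose origin is the TCP and whose axes are the flange's). Camera axes: x right, y down, z forward; pixel columns grow to the right and rows downward; lengths in m; the calibration is good to about 2 mm. A picture is of the moment at which its call begins: read the wrist's pose just before it.
- workorder.hand_in(): hands the job in; it is judged then, once.
The state is a dict: "time": time; "q": joint angles; "joint_velocities": joint speeds; "joint_torque": joint torques, N m; "position": TCP position; "tool_rot": TCP orientation; "ft_force": force on the tool from outside, world axes, zero at the start; "moment": the same for the moment, N m; "grip_width": finger opening in m; "grip_force": force on a finger pad.
Only numpy, scipy, OpenCV 4.12 (cv2) and the standard library are available. Lean on these libraries where they do the work, as an engineer would, in place of code of your own. Each camera call takes 0.05 s, during which the arm holds its last target. There are 200 camera calls.

### The job

Pull the black rubber bung out of the slanted calibration port and put it in the blue tray. Then fit the brass aneroid into the port: line its two lugs up with the slots, push it in against the spring, turn it a quarter turn clockwise until it locks, and let it go. Leave the lens, the jar, the orange manometer and the wooden gate where they are.

Things in the scene. Friction and masses are not known exactly. Their poses are not given: they have to be found in the camera images.
- port: Aluminium bayonet socket, 84 x 84 mm face, 40 mm deep. Origin: centre of the mouth, in the face, 130 mm above the bench. z: outward, leaning 25 deg from vertical roughly to the robot. Bore 34 mm. Two lug slots, 15 mm wide, run along +x and -x to 30 mm out, at 45 deg to the slope. Red inlays along +y and -y mark the locked place. Lip 10 mm thick: the lugs can turn only below it
- console: Grey console, base 140 x 130 x 22 mm, fixed, carrying the port above its middle. Origin: centre of underside; the port's face leans to its -x. In the port, the part turns only clockwise as seen facing it, and only fully pushed in; solid stops end the turn at 90 deg, where the spring lifts the lugs into recesses (lug tops 5 mm below the face).
- plunger (a joint): Black spring plunger in the bore: 0 at rest, with its top 17 mm below the port's face, growing as it is pressed in (m, to 0.016). It resists with 6.5 N at once, 9 N at the locked depth (0.005) and 13 N with the aneroid fully in (0.013).
- aneroid_mid (a point): Centre (half-way up) of the aneroid's brass case, 0.25 to 0.42 kg: oblong with round ends, 72 mm long (x), 48 wide (y), 46 high (z, up; dial on top). Grip its flat sides, 24 mm long, facing +y and -y. Fully in the port (case on the face) this point is 23 mm out from the face; locked, 31 mm out, with its x along the port's y. Either half turn fits.
- aneroid_nose (a point): Centre of the nose end of the aneroid's steel spigot, 53 mm below aneroid_mid along -z. Spigot 30 mm diameter, 30 mm long below the case, tapering to 25 mm over its last 9 mm. Two lugs along +x and -x (same axes) reach 24 mm from the axis, 10 mm wide, 8 mm thick, 9 to 17 mm above the nose.
- dialbox: Open pine box 110 (x) x 90 (y) mm, fixed, in which the aneroid starts upright, x along the box's x, case resting on rails 42 mm above the bench between two end strips 48 mm high (at x = +-47 mm). Origin: centre of underside. It and the tray swap sides at random.
- bung_mid (a point): Middle of the grip barrel of the black rubber bung, 0.07 kg; its z points out of the port at the start. Barrel 36 mm diameter, reaching 20 mm either way along z; below it a flange 46 mm wide, 8 mm thick, lies on the port's face, and a 27 mm stem goes 15 mm into the bore (stem end 43 mm from this point). Sits loosely, pulls straight out.
- tray: Square blue tray, 140 x 140 mm outside, walls and floor 4 mm thick, 28 mm high, fixed, open on top. Origin: centre of underside.
- lens: Bystander: smoked glass lens in a brass ring of 66 mm upright on a wooden foot 50 x 76 mm, 86 mm high in all. Origin: centre of its underside.
- jar: Bystander: glass jar with white cap, 60 mm diameter, 85 mm high. Origin: centre of its underside.
- manometer: Bystander: orange hand-held manometer lying flat, 70 x 150 (its y) x 30 mm. Origin: centre of its underside.
- gate_end (a point): Bystander: middle of the free end of a small wooden gate, about 55 mm high, 142 mm long, hinged at x 0.37, y 0.42 m on a fence 66 mm high with rails along y = 0.44 m (left of the work) and x = 0.82 m (beyond it). It swings easily and may stand at any angle from shut to wide open.
Not all that is in view belongs to the job. Of the things like the part that bears bung_mid, leave any that is green or turquoise; of the rest the larger one is meant.

How it is judged:
On the way:
1. the aneroid is pushed fully into the port, with its lugs through the slots (z of aneroid_mid in the frame of port between 0.015 and 0.0275 m and distance between aneroid_mid and port below 0.03 m and angle between the x axis of aneroid_mid and the x axis of port, either way round below 0.35 rad), for 0.02 s.
At the end, for the whole second after the job is handed in: The aneroid is locked in the port: case centre 28.5 to 33.5 mm out from the face, under 34.5 mm from the mouth centre, long axis within 0.25 rad of the port's y, axis within 0.15 rad of its z, at rest; the bung is at rest in the tray, its middle inside the walls and below 60 mm (z of aneroid_mid in the frame of port between 0.0285 and 0.0335 m and distance between aneroid_mid and port below 0.0345 m and angle between the x axis of aneroid_mid and the y axis of port, either way round below 0.25 rad and angle between the z axis of aneroid_mid and the z axis of port, either way round below 0.15 rad and linear speed of aneroid below 0.02 m/s and x of bung_mid in the frame of tray between -0.066 and 0.066 m and y of bung_mid in the frame of tray between -0.066 and 0.066 m and height (world z) of bung_mid below 0.06 m and linear speed of bung below 0.05 m/s); the robot touches nothing.
It fails at once if the lens, jar or manometer is moved by more than 30 mm (distance of any of lens, jar, manometer from where it was at the start of the episode above 0.03 m).
It fails at once if the gate's end is moved by more than 40 mm (distance of gate_end from where it was at the start of the episode above 0.04 m).
It also fails if it takes over 66 s, if anything falls off the work surface, if the arm or the gripper's body presses on something with over 40 N, if the wrist force passes 120 N, or if a joint passes its speed limit or range.

## Working session

There is one attempt and no reset: what is moved stays moved. The work goes in short steps, Python scripts to look and compute and a tool call to move; the robot and the scene stay as the last step left them, time stands still between calls to the robot, and variables do not carry over. Pictures are saved under pics/ and viewed, at most 10 in all, crops included, and the job is handed in when it is done.

Besides the shell and the picture viewer there is one more tool, called in YAML: its name, and indented under it one key for each argument. send_rows: Moves the arm, as the interface text tells. Its arguments: {"type":"object","properties":{"moves":{"type":"array","items":{"type":"number"}},"grip_force":{"type":"number"}},"required":["moves"]}

```bash
ls; mkdir -p pics; cat > h.py <<'E'
import numpy as np, cv2
from scipy.spatial.transform import Rotation as R
from rig import monitor, cams, workorder, robot
def grab(name, png=None):
    o=monitor.get_obs(); c=cams.camera(name)
    f=240/np.tan(np.radians(c['fovy'])/2)
    if 'hand_eye' in c:
        T=np.eye(4);T[:3,:3]=R.from_quat(o['tool_rot']).as_matrix();T[:3,3]=o['position']
        T=T@np.array(c['hand_eye'])
    else:
        T=np.eye(4);r=R.from_rotvec(np.ravel(c['rvec'])).as_matrix();T[:3,:3]=r.T;T[:3,3]=-r.T@np.ravel(c['tvec'])
    z=c['range_z']; v,u=np.mgrid[:480,:640]
    P=np.stack([(u-c['cx'])/f*z,(v-c['cy'])/f*z,z],-1)@T[:3,:3].T+T[:3,3]
    P[z==0]=np.nan
    if png: cv2.imwrite('pics/'+png,c['pixels'])
    return c['pixels'],P,T,f,(c['cx'],c['cy'])
def proj(p,T,f,cc):
    q=(np.asarray(p)-T[:3,3])@T[:3,:3]; return q[...,:2]/q[...,2:]*f+cc
E
python3 - <<'E'
from h import *
for n in('top','scene'):
    im,P,T,f,cc=grab(n,n+'1.png'); np.savez('pics/'+n+'1.npz',im=im,P=P,T=T,f=f,cc=cc); print(n,T.round(3).tolist(),f,cc)
print(monitor.get_obs(), robot.finger_overhang)
E
```

```text
pics
top [[-0.009, -0.977, 0.214, 0.332], [-1.0, 0.01, 0.002, 0.02], [-0.004, -0.214, -0.977, 1.31], [0.0, 0.0, 0.0, 1.0]] 574.7490714632903 (311.80790318137747, 237.31709331140183)
scene [[-0.598, 0.592, -0.54, 1.027], [0.801, 0.445, -0.4, 0.342], [0.004, -0.672, -0.74, 0.691], [0.0, 0.0, 0.0, 1.0]] 456.14781367031094 (319.3373995001444, 240.1478288423782)
{'time': 0.1, 'q': array([ 1.16249360e+00,  5.28394133e-01,  1.43379245e+00, -4.85560424e-05,
        1.18139710e+00, -1.78517325e-01]), 'joint_velocities': array([-0.00101795, -0.00147625, -0.0033134 , -0.0003025 ,  0.00228117,
       -0.00077412]), 'joint_torque': array([-1.64284347e-04, -4.40986061e+01, -1.77150285e+01,  6.35151076e-02,
        5.33924892e-02, -5.15029546e-05]), 'position': array([0.14209007, 0.60797206, 0.23565079]), 'tool_rot': array([ 1.14630864e-01,  9.93407657e-01, -9.59463090e-04, -2.66429197e-04]), 'ft_force': array([-0.14083972,  0.10296987,  0.10883648]), 'moment': array([-0.02832069,  0.02010065,  0.02434223]), 'grip_force': 0.0, 'grip_width': 0.08710408644126348} 0.014
```

View pics/top1.png

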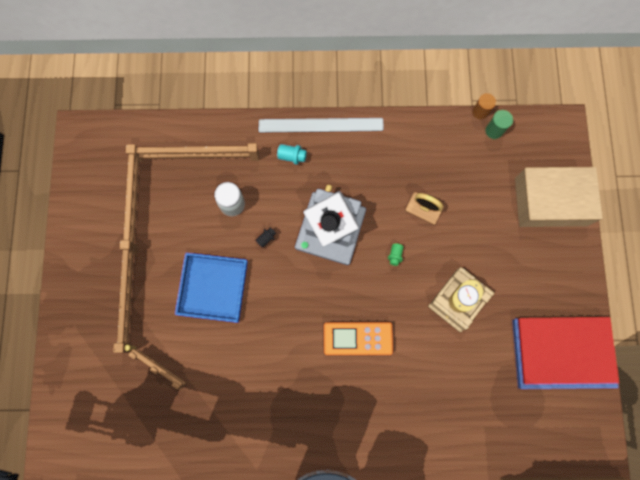

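View pics/scene1.png

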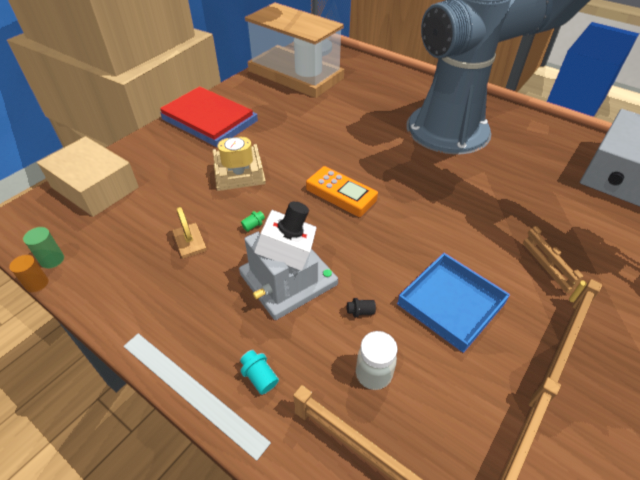

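The bung candidates in the top view are the black one in the port (330,220), a small black one on the bench (265,237), a turquoise one (291,154) and a green one (397,254). The larger one that isn't green or turquoise is the one in the port. I'll confirm that in a crop and measure.

```bash
python3 - <<'E'
from h import *
a=np.load('pics/top1.npz');b=np.load('pics/scene1.npz')
A=cv2.resize(a['im'][175:275,250:370],(480,400),interpolation=2)
B=cv2.resize(b['im'][195:315,230:380],(500,400),interpolation=2)
C=cv2.resize(a['im'][260:335,425:500],(400,400),interpolation=2)[:,:310]
cv2.imwrite('pics/crop1.png',cv2.resize(np.hstack([A,B])[:, :],(800,326)))
for n,d in(('top',a),('scene',b)):
    P=d['P'];im=d['im'].astype(int)
    g=im.min(-1)>150
    ctr=(330,220) if n=='top' else (288,240)
    v,u=np.mgrid[:480,:640]
    m=g&(abs(u-ctr[0])<45)&(abs(v-ctr[1])<45)&(P[...,2]>.09)&(P[...,2]<.16)
    Q=P[m]; c=np.median(Q,0)
    for _ in range(5):
        U,S,V=np.linalg.svd(Q-Q.mean(0),full_matrices=False); nn=V[2]*np.sign(V[2][2])
        e=abs((P[m]-Q.mean(0))@nn); Q=P[m][e<.003]
    print(n,len(Q),Q.mean(0).round(4),'n',nn.round(4),'tilt',np.degrees(np.arccos(nn[2])),'az',np.degrees(np.arctan2(nn[1],nn[0])))
    # min-area rect in plane
    ex=np.cross([0,1,0],nn);ex/=np.linalg.norm(ex);ey=np.cross(nn,ex)
    q=np.c_[(Q-Q.mean(0))@ex,(Q-Q.mean(0))@ey].astype(np.float32)
    r=cv2.minAreaRect(q*1000); print(r); cc=Q.mean(0)+ex*r[0][0]/1e3+ey*r[0][1]/1e3; print('centre',cc.round(4))
    for k in range(2):
        t=np.radians(r[2]+90*k); d_=ex*np.cos(t)+ey*np.sin(t); print('edge dir',d_.round(3))
    blk=(im.max(-1)<60)&(abs(u-ctr[0])<30)&(abs(v-ctr[1])<50)&(P[...,2]>.14)
    print('bung top pts',P[blk].max(0),np.median(P[blk],0))
    # tray
    hsv=cv2.cvtColor(d['im'],cv2.COLOR_BGR2HSV)
    t=(abs(hsv[...,0].astype(int)-108)<12)&(hsv[...,1]>150)&(P[...,2]<.04)&(P[...,2]>.0)&(P[...,1]>.05)&(P[...,1]<.5)&(P[...,0]<.8)&(P[...,0]>.2)
    print('tray',cv2.minAreaRect((P[t][:,:2]*1000).astype(np.float32)))
    # tops around dialbox
    ct=(462,298) if n=='top' else (237,160)
    w=(abs(u-ct[0])<45)&(abs(v-ct[1])<45)
    t=w&(P[...,2]>.078); print('aneroid top z',np.percentile(P[t][:,2],[5,50,95]),cv2.minAreaRect((P[t][:,:2]*1000).astype(np.float32)))
    t=w&(P[...,2]>.02)&(P[...,2]<.1); print('box',cv2.minAreaRect((P[t][:,:2]*1000).astype(np.float32)))
    t=w&(P[...,2]>.036)&(P[...,2]<.052); print('strips',cv2.minAreaRect((P[t][:,:2]*1000).astype(np.float32)))
a_=a['P']
for nm,p in dict(gateend=(184,385),hinge=(128,348),jar=(229,195),mano=(358,338),lens=(426,208),smallbung=(265,237)).items(): print(nm,a_[p[1],p[0]].round(3))
E
```

```text
top 313 [ 0.6141 -0.0228  0.1249] n [-0.196   0.1244  0.9727] tilt 13.420321072404871 az 147.6019211478653
((16.143476486206055, 6.607269287109375), (85.81682586669922, 85.66474151611328), 26.203351974487305)
centre [ 0.6301 -0.0163  0.1273]
edge dir [0.89  0.438 0.123]
edge dir [-0.411  0.89  -0.197]
bung top pts [0.64389834 0.00149217 0.18299019] [ 0.61590095 -0.0147669   0.17373216]
tray ((501.2824401855469, 250.13671875), (138.3846893310547, 137.38107299804688), 82.54930877685547)
aneroid top z [0.08483896 0.08986383 0.09371641] ((469.19586181640625, -306.337646484375), (48.38307571411133, 71.68822479248047), 48.20686721801758)
box ((467.7907409667969, -306.6175537109375), (90.82024383544922, 105.53414154052734), 49.76905822753906)
strips ((468.4028625488281, -307.4368591308594), (90.44322204589844, 103.50747680664062), 49.71493911743164)
scene 292 [ 0.654  -0.0043  0.125 ] n [0.0716 0.1221 0.9899] tilt 8.134722218058819 az 59.60559279767099
((-14.254617691040039, -7.108695983886719), (83.72322845458984, 86.59485626220703), 21.584068298339844)
centre [ 0.6399 -0.0114  0.1269]
edge dir [ 0.924  0.365 -0.112]
edge dir [-0.375  0.923 -0.087]
bung top pts [0.64873856 0.00924757 0.18224533] [ 0.6320118  -0.00518157  0.15832499]
tray ((505.20465087890625, 252.98641967773438), (139.96356201171875, 141.00315856933594), 82.505126953125)
aneroid top z [0.07978743 0.08864626 0.09132084] ((471.9835205078125, -304.5294494628906), (52.10186767578125, 69.87319946289062), 40.55086135864258)
box ((432.3556213378906, -383.54559326171875), (263.8851013183594, 155.25733947753906), 47.31245040893555)
strips ((427.3221435546875, -381.6748046875), (276.3193054199219, 122.97078704833984), 55.55658721923828)
gateend [0.287 0.308 0.001]
hinge [0.367 0.419 0.058]
jar [0.697 0.205 0.087]
mano [ 0.385 -0.077  0.029]
lens [ 0.679 -0.241  0.03 ]
smallbung [0.614 0.13  0.03 ]
```

View pics/crop1.png

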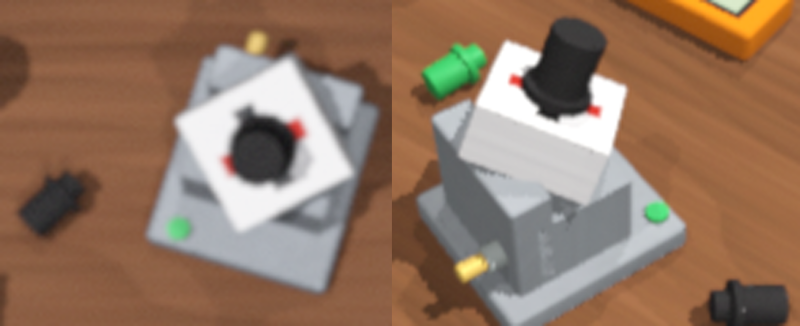

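The crops confirm it: the black bung in the port is the big one, with the face corners and red inlays clear, and the bench one at left is smaller. Next I'll fit the port pose from the corner pixels in both views.

```bash
cat >> h.py <<'E'
def portR(az,tilt=np.radians(25)):
    # x at az+45deg about the normal from the downslope direction
    h=np.array([np.cos(az),np.sin(az),0]); n=np.sin(tilt)*h+np.array([0,0,np.cos(tilt)])
    s=np.cos(tilt)*h-np.array([0,0,np.sin(tilt)])
    x=R.from_rotvec(n*np.pi/4).apply(s); return np.c_[x,np.cross(n,x),n]
def go(p,Rm):
    "delta from the measured pose to the target"
    o=monitor.get_obs(); d=(np.array(p)-o['position'])*100
    r=(R.from_matrix(Rm)*R.from_quat(o['tool_rot']).inv()).as_rotvec()
    print('dcm',d.round(2),'rot',r.round(3),'deg',np.degrees(np.linalg.norm(r)).round(1),'t',round(o['time'],2),'q',o['q'].round(2),'F',o['ft_force'].round(1),'w',round(o['grip_width'],4))
E
python3 - <<'E'
from h import *
from scipy.optimize import least_squares
a=np.load('pics/top1.npz');b=np.load('pics/scene1.npz')
t=np.array([(292,57),(176,122),(240,232),(353,173)])/3.265+[250,175]
s=(np.array([(608,162),(627,87),(507,41),(473,105)])-[392,0])/2.721+[230,195]
sq=np.array([(1,1),(1,-1),(-1,-1),(-1,1)])*.042; sq=np.c_[sq,np.zeros(4)]
from itertools import permutations
def order(d,obs,x):
    p=proj(sq@portR(x[3]).T+x[:3],d['T'],d['f'],d['cc'])
    return min((((p-obs[list(k)])**2).sum(),k) for k in permutations(range(4)))[1]
x0=np.array([.635,-.013,.13,np.radians(163)])
kt=list(order(a,t,x0)); ks=list(order(b,s,x0)); print(kt,ks)
def res(x):
    P=sq@portR(x[3]).T+x[:3]
    return np.r_[(proj(P,a['T'],a['f'],a['cc'])-t[kt]).ravel(),(proj(P,b['T'],b['f'],b['cc'])-s[ks]).ravel(),(x[2]-.13)*1000]
r=least_squares(res,x0);print(r.x,np.degrees(r.x[3]),r.fun.round(1))
M=portR(r.x[3]);print(M.round(3), (r.x[:3]+.028*M[:,2]).round(4))
np.save('port.npy',r.x)
z=-M[:,2]
# target: hover above bung with tool z=z, x az=166.8ish
o=monitor.get_obs();x=R.from_quat(o['tool_rot']).as_matrix()[:,0];x=x-z*(x@z);x/=np.linalg.norm(x)
go(r.x[:3]+.16*M[:,2],np.c_[x,np.cross(z,x),z])
E
```

```text
[3, 2, 1, 0] [2, 1, 0, 3]
[ 0.62851236 -0.01694531  0.12869446  2.81678346] 161.38980424988029 [-1.   0.  -1.2 -0.5 -0.2 -1.2 -1.   0.5 -0.8 -0.1 -0.8  0.4 -0.6 -2.7
  0.6 -0.6 -1.3]
[[-0.833  0.382 -0.401]
 [-0.466 -0.875  0.135]
 [-0.299  0.299  0.906]] [ 0.6173 -0.0132  0.1541]
dcm [ 42.23 -60.33   3.81] rot [-0.139 -0.414  0.01 ] deg 25.0 t 0.1 q [ 1.16  0.53  1.43 -0.    1.18 -0.18] F [-0.1  0.1  0.1] w 0.0871
```

send_rows:
  moves: [1,2.3,-3.3,0.4,0,-0.02,0,1,4.6,-6.6,0.8,-0.015,-0.05,0,1,6.9,-9.9,1.2,-0.02,-0.07,0,1,9.2,-13.2,1.6,-0.03,-0.09,0,1,11.4,-16.3,2,-0.035,-0.11,0]

```text
time: 0.52
position: [0.2568, 0.4437, 0.2563]
tool_rot: [0.114, 0.992, -0.012, 0.057]
ft_force: [1.4, 0.7, -0.4]
grip_width: 0.0867
grip_force: 0.0
```

send_rows:
  moves: [1,2.3,-3.3,0.4,0,-0.02,0,1,4.6,-6.6,0.8,-0.015,-0.05,0,1,6.9,-9.9,1.2,-0.02,-0.07,0,1,9.2,-13.2,1.6,-0.03,-0.09,0,1,11.4,-16.3,2,-0.035,-0.11,0]

```text
time: 0.93
position: [0.3708, 0.2807, 0.2766]
tool_rot: [0.114, 0.987, -0.023, 0.113]
ft_force: [-0.1, 0.6, 0.1]
grip_width: 0.087
grip_force: 0.0
```

send_rows:
  moves: [1,2.3,-3.3,0,0,-0.02,0,1,4.6,-6.6,0,-0.015,-0.05,0,1,6.9,-9.9,0,-0.02,-0.07,0,1,9.2,-13.2,0,-0.03,-0.09,0,1,11.4,-16.3,0,-0.035,-0.11,0]

```text
time: 1.35
position: [0.4849, 0.1176, 0.2765]
tool_rot: [0.113, 0.978, -0.033, 0.169]
ft_force: [0.7, 1.4, 0.5]
grip_width: 0.087
grip_force: 0.0
```

```bash
cat > tgt.py <<'E'
from h import *
x=np.load('port.npy');M=portR(x[3]);C=x[:3]
def bung(h,ref=None):
    z=-M[:,2];xx=R.from_quat(monitor.get_obs()['tool_rot']).as_matrix()[:,0];xx=xx-z*(xx@z);xx/=np.linalg.norm(xx)
    go(C+h*M[:,2],np.c_[xx,np.cross(z,xx),z])
E
python3 -c "
from tgt import *
bung(.16)"
```

```text
dcm [  7.95 -11.3   -0.28] rot [-0.033 -0.083 -0.002] deg 5.1 t 1.35 q [ 0.09  0.21  1.89 -0.2   0.72 -1.12] F [0.7 1.4 0.5] w 0.087
```

send_rows:
  moves: [1,2,-2.8,0,0,-0.02,0,1,4,-5.6,0,-0.015,-0.04,0,1,6,-8.5,0,-0.02,-0.07,0,1,7.9,-11.3,-0.3,-0.033,-0.083,0,1,7.9,-11.3,-0.3,-0.033,-0.083,0]

```text
time: 1.77
position: [0.5664, 0.0021, 0.2735]
tool_rot: [0.114, 0.969, -0.046, 0.213]
ft_force: [0.7, 0.1, 0.2]
grip_width: 0.0875
grip_force: 0.0
```

```bash
python3 - <<'E'
from tgt import *
bung(.16)
im,P,T,f,cc=grab('wrist','w1.png');np.savez('pics/w1.npz',im=im,P=P,T=T,f=f,cc=cc)
print(proj(np.array([C,C+.048*M[:,2]]),T,f,cc), np.nanpercentile(P[...,2],[1,50,99]))
E
```

```text
dcm [-0.2   0.26  0.02] rot [0.002 0.002 0.001] deg 0.2 t 1.77 q [-0.16  0.28  1.84 -0.13  0.59 -1.4 ] F [0.7 0.1 0.2] w 0.0875
[[317.59997062 227.81749737]
 [317.9133945  244.97379976]] [-0.38569517  0.00092325  0.35119896]
```

View pics/w1.png

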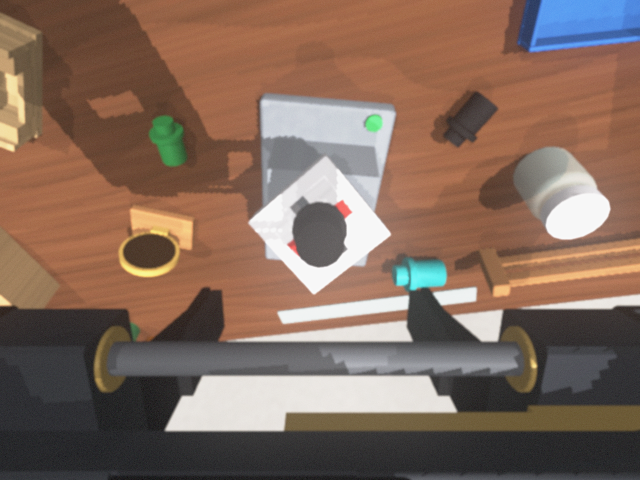

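The wrist view shows face corners at (324,157), (250,223), (315,293) and (390,235), with the bung centred at about (320,235). I'll refine the port fit with these.

```bash
python3 - <<'E'
from tgt import *
from scipy.optimize import least_squares
d=np.load('pics/w1.npz');print('f',d['f'])
g=cv2.cvtColor(d['im'],cv2.COLOR_BGR2GRAY)
w=np.array([(324,157),(250,223),(315,293),(390,235)],np.float32)
sq=np.array([(1,1),(1,-1),(-1,-1),(-1,1)])*.042; sq=np.c_[sq,np.zeros(4)]
p=proj(sq@M.T+C,d['T'],d['f'],d['cc']);k=[int(np.argmin(((w-q)**2).sum(1))) for q in p];print(p.round(0),k)
def res(y,t=25):
    return np.r_[(proj(sq@portR(y[3],y[4]).T+y[:3],d['T'],d['f'],d['cc'])-w[k]).ravel(),(y[2]-.13)*1000,(y[4]-np.radians(25))*200]
r=least_squares(res,np.r_[x,np.radians(25)]);print(r.x.round(4),np.degrees(r.x[3:]),r.fun.round(1))
# depth plane of the white face (wrist)
m=np.zeros((480,640),np.uint8);cv2.fillConvexPoly(m,(w[[0,1,2,3]]*.9+w.mean(0)*.1).astype(int),1)
Q=d['P'][(m>0)&(g>190)];Q=Q[np.isfinite(Q[:,0])]
for _ in range(6):
    c=Q.mean(0);n=np.linalg.svd(Q-c,full_matrices=False)[2][2];n*=np.sign(n[2]);Q=Q[abs((Q-c)@n)<.003]
print(len(Q),c.round(4),n.round(3),'tilt',np.degrees(np.arccos(n[2])),'az',np.degrees(np.arctan2(n[1],n[0])),'offset of fitted centre from plane',(r.x[:3]-c)@n)
np.save('port.npy',r.x[:4])
E
python3 -c "
from tgt import *
bung(.028);bung(.16)"
```

```text
f 379.1595536616502
[[246. 221.]
 [325. 155.]
 [388. 234.]
 [311. 293.]] [1, 0, 3, 2]
[ 0.6299 -0.0155  0.129   2.8419  0.4355] [162.82975435  24.95428358] [-1.4  1.   1.2 -0.6  0.4 -0.8 -0.4  1.  -1.  -0.2]
4432 [ 0.6241 -0.0147  0.1273] [-0.403  0.131  0.906] tilt 25.081304956305775 az 161.97744481529313 offset of fitted centre from plane -0.0008653699017846786
dcm [  5.43  -1.6  -11.86] rot [ 0.009 -0.004  0.005] deg 0.6 t 1.82 q [-0.15  0.28  1.84 -0.13  0.59 -1.4 ] F [-0.2  0.8  0. ] w 0.0872
dcm [0.1  0.04 0.1 ] rot [ 0.009 -0.004  0.005] deg 0.6 t 1.82 q [-0.15  0.28  1.84 -0.13  0.59 -1.4 ] F [-0.2  0.8  0. ] w 0.0872
```

send_rows:
  moves: [1,1.3,-0.4,-2.9,0.009,-0.004,0.005,1,2.6,-0.8,-5.7,0.009,-0.004,0.005,1,3.9,-1.2,-8.5,0.009,-0.004,0.005,1,5,-1.5,-10.9,0.009,-0.004,0.005,1,5.4,-1.6,-11.9,0.009,-0.004,0.005]
  grip_force: 25

```text
time: 2.23
position: [0.6162, -0.0086, 0.1511]
tool_rot: [0.11, 0.971, -0.039, 0.21]
ft_force: [0.5, 0.5, 0.0]
grip_width: 0.0871
grip_force: 0.0
```

send_rows:
  moves: [0.2,0,0,0,0,0,0,0.2,0,0,0,0,0,0,0.2,0,0,0,0,0,0,0.2,0,0,0,0,0,0,0.2,0,0,0,0,0,0]

```text
time: 2.65
position: [0.6176, -0.0092, 0.1563]
tool_rot: [0.11, 0.97, -0.039, 0.214]
ft_force: [0.3, -1.0, -0.7]
grip_width: 0.0619
grip_force: 0.0
```

send_rows:
  moves: [0.2,0,0,0,0,0,0,0.2,0,0,0,0,0,0,0.2,0,0,0,0,0,0]

```text
time: 2.9
position: [0.6174, -0.0095, 0.1551]
tool_rot: [0.11, 0.97, -0.039, 0.213]
ft_force: [0.1, 0.5, 0.3]
grip_width: 0.0417
grip_force: 0.0
```

send_rows:
  moves: [0.2,0,0,0,0,0,0,0.2,0,0,0,0,0,0,0.2,0,0,0,0,0,0,0.2,0,0,0,0,0,0]

```text
time: 3.23
position: [0.6172, -0.0095, 0.1548]
tool_rot: [0.11, 0.97, -0.039, 0.213]
ft_force: [-2.0, 0.1, 5.1]
grip_width: 0.0355
grip_force: 25.0
```

send_rows:
  moves: [0.2,-0.4,0.1,0.9,0,0,0,0.2,-0.8,0.3,1.8,0,0,0,0.2,-1.3,0.4,2.9,0,0,0,0.2,-1.9,0.6,4.2,0,0,0,0.2,-2.5,0.8,5.6,0,0,0]

```text
time: 3.65
position: [0.5914, -0.0011, 0.2115]
tool_rot: [0.11, 0.97, -0.039, 0.213]
ft_force: [0.1, -0.0, -0.5]
grip_width: 0.0353
grip_force: 25.0
```

```bash
python3 -c "
from tgt import *
Rz=lambda a:(lambda x:np.c_[x,np.cross([0,0,-1],x),[0,0,-1]])(np.array([np.cos(a),np.sin(a),0]))
for a in (167,83,173): go([.503,.2515,.15],Rz(np.radians(a)))
print(R.from_quat(monitor.get_obs()['tool_rot']).as_matrix().round(3))"
```

```text
dcm [-8.84 25.26 -6.15] rot [ 0.127  0.417 -0.001] deg 25.0 t 3.65 q [-0.16  0.41  1.86 -0.13  0.45 -1.4 ] F [ 0.1 -0.  -0.5] w 0.0353
dcm [-8.84 25.26 -6.15] rot [ 0.409  0.246 -1.442] deg 87.0 t 3.65 q [-0.16  0.41  1.86 -0.13  0.45 -1.4 ] F [ 0.1 -0.  -0.5] w 0.0353
dcm [-8.84 25.26 -6.15] rot [0.105 0.423 0.102] deg 25.7 t 3.65 q [-0.16  0.41  1.86 -0.13  0.45 -1.4 ] F [ 0.1 -0.  -0.5] w 0.0353
[[-0.885  0.23   0.404]
 [ 0.197  0.973 -0.123]
 [-0.421 -0.029 -0.906]]
```

send_rows:
  moves: [0.2,-1.1,3.2,0,0.02,0.08,0,0.2,-2.5,7.2,0,0.04,0.16,0,0.2,-3.8,11,0,0.06,0.24,0,0.2,-5.1,14.8,0,0.09,0.32,0,0.2,-6.4,18.6,0,0.12,0.41,0]

```text
time: 4.07
position: [0.5269, 0.1868, 0.2125]
tool_rot: [0.112, 0.994, -0.002, 0.003]
ft_force: [1.5, -0.1, -1.5]
grip_width: 0.0355
grip_force: 25.0
```

send_rows:
  moves: [0.2,-1.2,3.4,-1,0.007,0.007,0,0.2,-2.4,6.6,-4.5,0.007,0.007,0,0.2,-2.4,6.6,-8.3,0.007,0.007,0,0.2,-2.4,6.6,-11.5,0.007,0.007,0,0.2,-2.4,6.6,-14,0.007,0.007,0]

```text
time: 4.48
position: [0.5025, 0.2516, 0.0692]
tool_rot: [0.111, 0.994, -0.0, -0.0]
ft_force: [-0.5, -0.0, 0.1]
grip_width: 0.0356
grip_force: 25.0
```

send_rows:
  moves: [0.2,0,0,-1,0,0,0,0.2,0,0,-1.7,0,0,0,0.2,0,0,-1.8,0,0,0,0.2,0,0,-1.8,0,0,0,0.2,0,0,-1.8,0,0,0]

```text
time: 4.9
position: [0.5057, 0.2507, 0.0542]
tool_rot: [0.112, 0.994, 0.001, 0.002]
ft_force: [0.6, -0.2, -0.5]
grip_width: 0.0351
grip_force: 25.0
```

```bash
python3 -c "
from tgt import *
go([.503,.2515,.05],np.eye(3))
print(R.from_quat(monitor.get_obs()['tool_rot']).as_matrix().round(3))"
```

```text
dcm [-0.27  0.08 -0.42] rot [-3.530e-01 -3.118e+00 -2.000e-03] deg 179.8 t 4.9 q [ 0.26  0.72  1.72 -0.    0.7  -1.08] F [ 0.6 -0.2 -0.5] w 0.0351
[[-0.975  0.223  0.004]
 [ 0.223  0.975  0.001]
 [-0.004  0.002 -1.   ]]
```

Lower another 0.5 cm, release slowly, then retreat up.

send_rows:
  moves: [0.2,0,0,-0.4,0,0,0,0.2,0,0,-0.5,0,0,0,0.5,0,0,-0.5,0,0,0,0.6,0,0,-0.5,0,0,0,0.8,0,0,-0.5,0,0,0]

```text
time: 5.32
position: [0.5045, 0.2506, 0.0478]
tool_rot: [0.112, 0.994, 0.0, 0.001]
ft_force: [-0.9, 0.0, 0.7]
grip_width: 0.0482
grip_force: 0.0
```

send_rows:
  moves: [1,0,0,0,0,0,0,1,0,0,0,0,0,0,1,0,0,0,0,0,0,1,0,0,0,0,0,0,1,0,0,0.5,0,0,0]

```text
time: 5.73
position: [0.5037, 0.2504, 0.052]
tool_rot: [0.112, 0.994, -0.0, -0.001]
ft_force: [0.0, 0.1, -0.0]
grip_width: 0.0806
grip_force: 0.0
```

send_rows:
  moves: [1,0,0,2,0,0,0,1,0,0,5,0,0,0,1,0,0,9,0,0,0,1,0,0,13,0,0,0,1,-1,-3,16,0,0,0]

```text
time: 6.15
position: [0.4981, 0.2251, 0.2153]
tool_rot: [0.111, 0.994, 0.002, 0.005]
ft_force: [1.1, -0.3, 0.3]
grip_width: 0.087
grip_force: 0.0
```

```bash
python3 - <<'E'
from tgt import *
im,P,T,f,cc=grab('top')
g=(P[...,2]>.015)&(im.max(-1)<70)&(abs(P[...,0]-.503)<.063)&(abs(P[...,1]-.2515)<.063)
print('bung pts',g.sum(),P[g].min(0).round(3),P[g].max(0).round(3))
Rz=lambda a:(lambda x:np.c_[x,np.cross([0,0,-1],x),[0,0,-1]])(np.array([np.cos(a),np.sin(a),0]))
go([.4685,-.3065,.22],Rz(np.radians(139.5)))
E
```

```text
bung pts 522 [0.44  0.198 0.292] [0.524 0.303 0.573]
dcm [ -2.81 -52.59   0.08] rot [ 0.004  0.011 -0.484] deg 27.8 t 6.2 q [ 0.21  0.44  1.66 -0.    1.03 -1.13] F [-2.1 -2.4  1.7] w 0.087
```

send_rows:
  moves: [1,-0.2,-4,0.3,0,0,-0.04,1,-0.4,-8,0.5,0,0,-0.08,1,-0.6,-12,0.5,0,0,-0.12,1,-0.8,-16,0.5,0,0,-0.16,1,-1,-20,0.5,0,0,-0.2]

```text
time: 6.62
position: [0.484, 0.0204, 0.2165]
tool_rot: [0.211, 0.977, -0.0, 0.0]
ft_force: [0.3, 0.4, 0.1]
grip_width: 0.0869
grip_force: 0.0
```

send_rows:
  moves: [1,-0.2,-4,0,0,0,-0.04,1,-0.4,-8,0,0,0,-0.08,1,-0.6,-12,0,0,0,-0.12,1,-0.8,-16,0,0,0,-0.16,1,-1,-20,0,0,0,-0.2]

```text
time: 7.03
position: [0.4739, -0.1799, 0.2164]
tool_rot: [0.309, 0.951, -0.0, 0.0]
ft_force: [-0.3, 0.5, -0.5]
grip_width: 0.087
grip_force: 0.0
```

send_rows:
  moves: [1,-0.2,-4,0,0,0,-0.04,1,-0.4,-8,0,0,0,-0.08,1,-0.8,-11,0,0,0,-0.08,1,-0.8,-12.6,0,0,0,-0.08,1,-0.8,-12.6,0,0,0,-0.08]

```text
time: 7.45
position: [0.4667, -0.3078, 0.2163]
tool_rot: [0.347, 0.938, -0.001, 0.001]
ft_force: [0.4, -0.3, 1.2]
grip_width: 0.0868
grip_force: 0.0
```

```bash
cat >> tgt.py <<'E'
Rz=lambda a:(lambda x:np.c_[x,np.cross([0,0,-1],x),[0,0,-1]])(np.array([np.cos(a),np.sin(a),0]))
E
python3 - <<'E'
from tgt import *
go([.4685,-.3065,.22],Rz(np.radians(139.5)))
im,P,T,f,cc=grab('wrist','w2.png')
print('box',proj(np.array([[.4685,-.3065,.088],[.4685,-.3065,.042]]),T,f,cc))
px=proj(np.array([.4685,-.3065,.08]),T,f,cc);v,u=np.mgrid[:480,:640]
w=(np.hypot(P[...,0]-.4685,P[...,1]+.3065)<.09)
for lo,hi in((.082,.095),(.036,.053),(.044,.053)):
    t=w&(P[...,2]>lo)&(P[...,2]<hi);Q=(P[t][:,:2]*1000).astype(np.float32)
    print(lo,t.sum(),np.median(P[t][:,2]),Q.mean(0),cv2.minAreaRect(Q))
im,P,T,f,cc=grab('top')
g=(P[...,2]>.015)&(P[...,2]<.1)&(im.max(-1)<70)&(abs(P[...,0]-.503)<.063)&(abs(P[...,1]-.2515)<.063)
print('bung pts',g.sum(),P[g].min(0).round(3),P[g].max(0).round(3))
E
```

```text
dcm [0.18 0.13 0.37] rot [0.002 0.002 0.002] deg 0.2 t 7.45 q [-0.78  0.46  1.62 -0.    1.05 -1.64] F [ 0.4 -0.3  1.2] w 0.0868
box [[318.352152   240.91776755]
 [317.97454651 225.72503243]]
0.082 4911 0.08815122761463712 [ 469.4411  -304.88318] ((470.8763427734375, -305.7243347167969), (47.55308532714844, 72.15219116210938), 48.379940032958984)
0.036 4212 0.04190075888342873 [ 457.9989  -297.57236] ((469.78912353515625, -306.7189636230469), (90.08431243896484, 102.19718933105469), 49.845008850097656)
0.044 1514 0.04721204693205999 [ 456.77957 -296.90814] ((470.05047607421875, -306.42608642578125), (89.42806243896484, 102.12792205810547), 49.92229461669922)
bung pts 267 [0.485 0.227 0.016] [0.524 0.262 0.074]
```

View pics/w2.png

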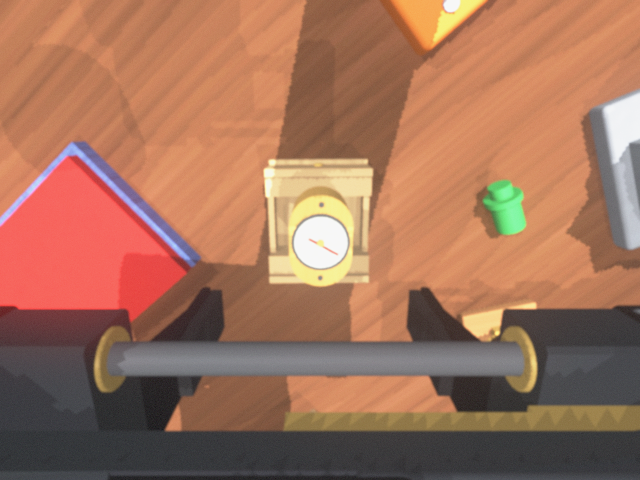

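The wrist view shows the aneroid at about (320,240), aligned with the fingers and with clear sides. The bung is standing in the tray. Descending.

send_rows:
  moves: [1,0.3,0.1,-4,0,0,0,1,0.3,0.1,-8,0,0,0,1,0.3,0.1,-11.5,0,0,0,1,0.3,0.1,-14,0,0,0,1,0.3,0.1,-15.2,0,0,0]
  grip_force: 60

```text
time: 7.97
position: [0.4681, -0.2985, 0.061]
tool_rot: [0.344, 0.939, 0.002, -0.003]
ft_force: [-0.8, -0.0, -0.2]
grip_width: 0.087
grip_force: 0.0
```

send_rows:
  moves: [1,0,0,0,0,0,0,1,0,0,0,0,0,0,1,0,0,0,0,0,0]

```text
time: 8.22
position: [0.4706, -0.3023, 0.0653]
tool_rot: [0.344, 0.939, -0.0, 0.001]
ft_force: [0.0, 0.4, -0.6]
grip_width: 0.087
grip_force: 0.0
```

```bash
python3 -c "
from tgt import *
go([.4705,-.3062,.064],Rz(np.radians(139.3)))"
```

```text
dcm [-0.01 -0.39 -0.13] rot [ 0.001  0.001 -0.007] deg 0.4 t 8.22 q [-0.77  0.69  1.73  0.    0.72 -1.64] F [ 0.   0.4 -0.6] w 0.087
```

send_rows:
  moves: [1,0,-0.3,-0.1,0,0,0,1,0,-0.3,-0.1,0,0,0,1,0,-0.3,-0.1,0,0,0,1,0,-0.3,-0.1,0,0,0]

```text
time: 8.55
position: [0.47, -0.3065, 0.064]
tool_rot: [0.345, 0.938, -0.0, 0.001]
ft_force: [0.6, 0.9, -0.9]
grip_width: 0.0872
grip_force: 0.0
```

```bash
python3 -c "
from tgt import *
go([.4705,-.3062,.064],Rz(np.radians(139.3)))"
```

```text
dcm [ 0.05  0.03 -0.  ] rot [ 0.001  0.002 -0.005] deg 0.3 t 8.55 q [-0.78  0.7   1.73  0.    0.72 -1.64] F [ 0.6  0.9 -0.9] w 0.0872
```

send_rows:
  moves: [0.4,0,0,0,0,0,0,0.4,0,0,0,0,0,0,0.4,0,0,0,0,0,0,0.4,0,0,0,0,0,0,0.4,0,0,0,0,0,0]

```text
time: 8.97
position: [0.4697, -0.3061, 0.0632]
tool_rot: [0.345, 0.939, -0.0, 0.0]
ft_force: [1.0, -0.3, 0.2]
grip_width: 0.0618
grip_force: 0.0
```

send_rows:
  moves: [0.4,0,0,0,0,0,0,0.4,0,0,0,0,0,0,0.4,0,0,0,0,0,0,0.4,0,0,0,0,0,0,0.4,0,0,0,0,0,0]

```text
time: 9.38
position: [0.4698, -0.306, 0.0632]
tool_rot: [0.345, 0.939, 0.0, 0.0]
ft_force: [1.0, 0.8, -0.3]
grip_width: 0.0475
grip_force: 59.9
```

send_rows:
  moves: [0.4,0,0,1.5,0,0,0,0.4,0,0,4,0,0,0,0.4,0,0,7.5,0,0,0,0.4,0,0,11,0,0,0,0.4,0,0,14.5,0,0,0]

```text
time: 9.8
position: [0.4689, -0.3055, 0.2088]
tool_rot: [0.345, 0.939, 0.0, -0.001]
ft_force: [0.4, -0.5, -3.4]
grip_width: 0.0478
grip_force: 59.9
```

```bash
cat >> tgt.py <<'E'
def ins(h,turn=0,dx=0,dy=0):
    "aneroid_mid at height h over the port face; TCP 1 mm below mid"
    Rp=np.c_[M[:,0],-M[:,1],-M[:,2]]@R.from_euler('z',turn,degrees=True).as_matrix()
    go(C+M@[dx,dy,h-.001],Rp)
E
python3 -c "
from tgt import *
ins(.13);ins(.07)"
```

```text
dcm [10.9  30.61  3.72] rot [-0.361 -0.292  1.171] deg 72.2 t 9.8 q [-0.78  0.48  1.63 -0.    1.04 -1.64] F [ 0.4 -0.5 -3.4] w 0.0478
dcm [13.32 29.86 -1.72] rot [-0.361 -0.292  1.171] deg 72.2 t 9.8 q [-0.78  0.48  1.63 -0.    1.04 -1.64] F [ 0.4 -0.5 -3.4] w 0.0478
```

send_rows:
  moves: [0.4,0.9,2.8,1.5,-0.032,-0.026,0.106,0.4,1.8,5.6,3,-0.064,-0.052,0.212,0.4,2.7,8.4,4,-0.096,-0.078,0.318,0.4,3.6,11.2,4.5,-0.128,-0.104,0.424,0.4,4.5,14,5,-0.16,-0.13,0.53]

```text
time: 10.22
position: [0.5143, -0.1645, 0.2585]
tool_rot: [0.083, 0.991, -0.052, 0.088]
ft_force: [0.0, -0.9, -2.1]
grip_width: 0.0477
grip_force: 59.9
```

```bash
python3 -c "
from tgt import *
ins(.13)"
```

```text
dcm [ 6.35 16.51 -1.25] rot [-0.199 -0.16   0.636] deg 39.2 t 10.22 q [-0.5   0.32  1.76 -0.03  0.86 -1.89] F [ 0.  -0.9 -2.1] w 0.0477
```

send_rows:
  moves: [0.4,1.1,2.9,0,-0.033,-0.027,0.106,0.4,2.2,5.8,0,-0.066,-0.054,0.212,0.4,3.3,8.7,0,-0.1,-0.08,0.318,0.4,4.3,11.6,0,-0.133,-0.107,0.424,0.4,5.4,14.3,-0.5,-0.166,-0.134,0.53]

```text
time: 10.63
position: [0.5683, -0.0211, 0.2534]
tool_rot: [-0.183, 0.963, -0.103, 0.171]
ft_force: [0.9, 0.0, -2.9]
grip_width: 0.048
grip_force: 59.9
```

```bash
python3 -c "
from tgt import *
ins(.13)"
```

```text
dcm [ 0.95  2.17 -0.74] rot [-0.033 -0.026  0.105] deg 6.5 t 10.63 q [-0.2   0.32  1.84 -0.1   0.59 -2.08] F [ 0.9  0.  -2.9] w 0.048
```

send_rows:
  moves: [0.4,0.5,1.1,-0.4,-0.016,-0.013,0.053,0.4,0.95,2.2,-0.7,-0.033,-0.026,0.105,0.4,0.95,2.2,-0.7,-0.033,-0.026,0.105,0.4,0.95,2.2,-0.7,-0.033,-0.026,0.105,0.4,0.95,2.2,-0.7,-0.033,-0.026,0.105]

```text
time: 11.05
position: [0.5779, -0.0016, 0.246]
tool_rot: [-0.232, 0.949, -0.111, 0.184]
ft_force: [-0.7, -0.5, -2.2]
grip_width: 0.0478
grip_force: 59.9
```

```bash
python3 - <<'E'
from tgt import *
ins(.13);ins(.075)
im,P,T,f,cc=grab('wrist');im2,P2,T2,f2,cc2=grab('scene')
# empty port as seen + predicted centre
for I,t,ff,c,n in((im,T,f,cc,'w'),(im2,T2,f2,cc2,'s')):
    print(n,proj(np.array([C,C+.03*M[:,0],C-.03*M[:,0],C+.03*M[:,1],C-.03*M[:,1],C+.130*M[:,2],C+.077*M[:,2]]),t,ff,c).round(0).tolist())
u,v=proj(C+.06*M[:,2],T2,f2,cc2).astype(int)
A=cv2.resize(im2[v-75:v+75,u-60:u+60],(480,600),interpolation=2)
u,v=proj(C,T,f,cc).astype(int);print(u,v)
B=cv2.resize(im[max(v-120,0):v+120,u-64:u+64],(320,600),interpolation=2)
cv2.imwrite('pics/c2.png',np.hstack([A,B]))
E
```

```text
dcm [-0.    0.22 -0.  ] rot [-0.002 -0.002  0.007] deg 0.4 t 11.05 q [-0.17  0.34  1.85 -0.11  0.53 -2.13] F [-0.7 -0.5 -2.2] w 0.0478
dcm [ 2.22 -0.47 -4.99] rot [-0.002 -0.002  0.007] deg 0.4 t 11.05 q [-0.17  0.34  1.85 -0.11  0.53 -2.13] F [-0.7 -0.5 -2.2] w 0.0478
w [[317.0, 242.0], [317.0, 204.0], [317.0, 279.0], [277.0, 243.0], [356.0, 242.0], [318.0, 328.0], [317.0, 281.0]]
s [[289.0, 231.0], [292.0, 222.0], [287.0, 240.0], [273.0, 225.0], [306.0, 237.0], [316.0, 163.0], [304.0, 192.0]]
316 242
```

View pics/c2.png

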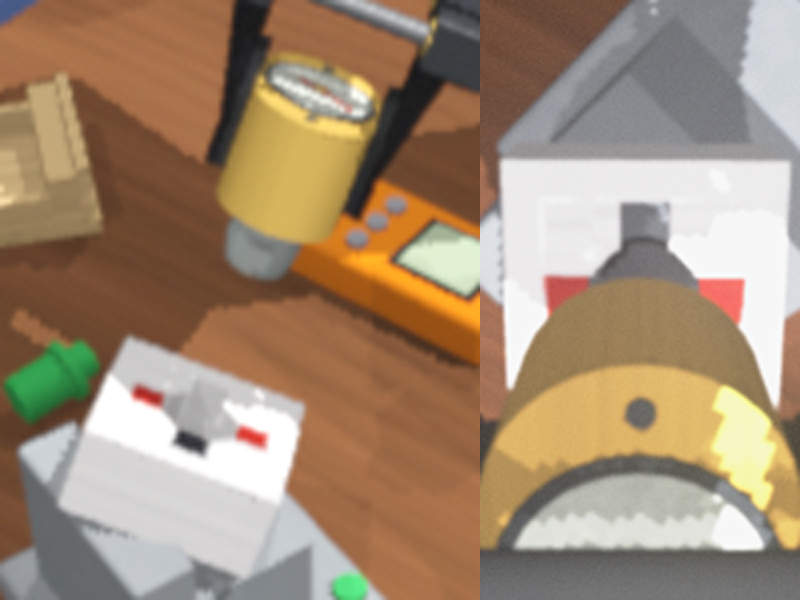

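The wrist crop shows the slot centred at about x=645 over the case hole at 641. That is within 1 mm, and the red inlays are symmetric. Descending along the port axis.

send_rows:
  moves: [0.4,0.8,-0.1,-1.8,0,0,0.005,0.4,1.6,-0.3,-3.6,0,0,0.005,0.4,2.2,-0.5,-5,0,0,0.005,0.4,2.2,-0.5,-5,0,0,0.005,0.4,2.2,-0.5,-5,0,0,0.005]

```text
time: 11.57
position: [0.6, -0.0069, 0.1957]
tool_rot: [-0.234, 0.948, -0.111, 0.184]
ft_force: [-0.4, -0.5, -2.4]
grip_width: 0.0475
grip_force: 59.9
```

```bash
python3 - <<'E'
from tgt import *
ins(.075);ins(.04)
im,P,T,f,cc=grab('wrist');im2,P2,T2,f2,cc2=grab('scene')
B=cv2.resize(im[100:340,220:420],(500,600),interpolation=2)
u,v=proj(C+.03*M[:,2],T2,f2,cc2).astype(int)
A=cv2.resize(im2[v-60:v+60,u-30:u+30],(300,600),interpolation=2)
cv2.imwrite('pics/c3.png',np.hstack([A,B]))
E
```

```text
dcm [0.01 0.06 0.04] rot [-0.002 -0.002  0.002] deg 0.2 t 11.57 q [-0.17  0.44  1.85 -0.13  0.42 -2.12] F [-0.4 -0.5 -2.4] w 0.0475
dcm [ 1.42 -0.37 -3.13] rot [-0.002 -0.002  0.002] deg 0.2 t 11.57 q [-0.17  0.44  1.85 -0.13  0.42 -2.12] F [-0.4 -0.5 -2.4] w 0.0475
```

View pics/c3.png

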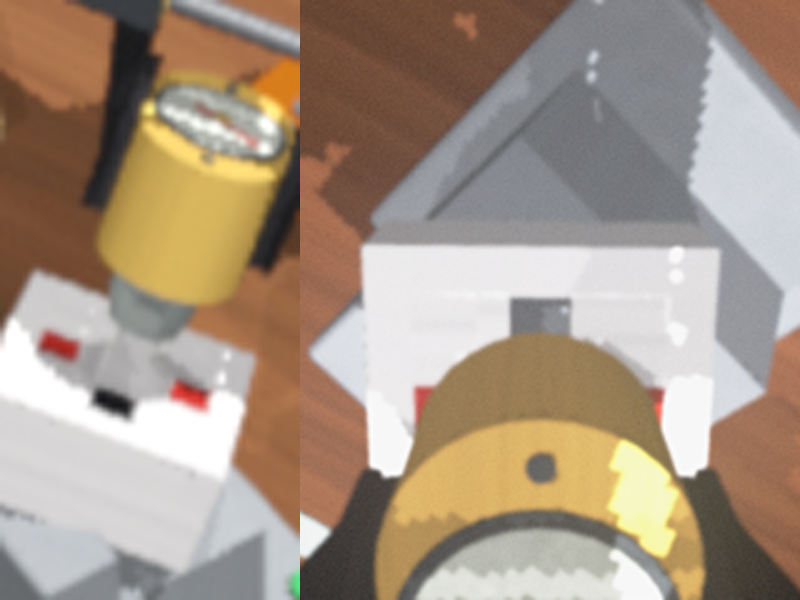

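Still aligned: slot 512–571 and hole at 541. Inserting to just above the plunger.

send_rows:
  moves: [0.4,0.4,-0.1,-0.8,0,0,0,0.4,0.7,-0.15,-1.6,0,0,0,0.4,1.1,-0.25,-2.4,0,0,0,0.4,1.4,-0.35,-3.1,0,0,0,0.4,1.4,-0.35,-3.1,0,0,0]

```text
time: 12.08
position: [0.6141, -0.0098, 0.1633]
tool_rot: [-0.235, 0.948, -0.111, 0.184]
ft_force: [0.0, 0.3, -3.5]
grip_width: 0.0473
grip_force: 59.9
```

```bash
python3 -c "
from tgt import *
ins(.04);ins(.023);print(monitor.get_obs()['ft_force']@M, monitor.get_obs()['moment']@M, (monitor.get_obs()['position']-C)@M)"
```

```text
dcm [ 0.01 -0.09  0.11] rot [-0.002 -0.003  0.001] deg 0.2 t 12.08 q [-0.17  0.52  1.84 -0.15  0.36 -2.1 ] F [ 0.   0.3 -3.5] w 0.0473
dcm [ 0.7  -0.3  -1.43] rot [-0.002 -0.003  0.001] deg 0.2 t 12.08 q [-0.17  0.52  1.84 -0.15  0.36 -2.1 ] F [ 0.   0.3 -3.5] w 0.0473
[ 0.87114314 -1.28331994 -3.14304674] [-0.39172637 -0.37852729  0.00632379] [ 1.78741568e-07 -1.10950256e-03  3.81411322e-02]
```

send_rows:
  moves: [0.4,0.2,-0.1,-0.4,0,0,0,0.4,0.4,-0.15,-0.8,0,0,0,0.4,0.6,-0.2,-1.2,0,0,0,0.4,0.75,-0.28,-1.55,0,0,0,0.4,0.75,-0.28,-1.55,0,0,0]

```text
time: 12.5
position: [0.621, -0.012, 0.1498]
tool_rot: [-0.235, 0.948, -0.111, 0.185]
ft_force: [-6.7, 2.7, 8.2]
grip_width: 0.0476
grip_force: 59.9
```

```bash
cat >> tgt.py <<'E'
def st():
    o=monitor.get_obs();print('F',(o['ft_force']@M).round(1),'Mo',(o['moment']@M).round(2),'pos',((o['position']-C)@M*1000).round(1),'grip',o['grip_force'],o['q'].round(2),
     'rot in port',np.degrees((R.from_matrix(np.c_[M[:,0],-M[:,1],-M[:,2]]).inv()*R.from_quat(o['tool_rot'])).as_rotvec()).round(1))
E
python3 -c "
from tgt import *
ins(.023);st()"
```

```text
dcm [ 0.01 -0.08 -0.08] rot [-0.002 -0.002  0.   ] deg 0.1 t 12.5 q [-0.17  0.55  1.84 -0.16  0.33 -2.09] F [-6.7  2.7  8.2] w 0.0476
F [ 1.8 -2.6 10.5] Mo [-0.63 -0.64 -0.01] pos [-0.6 -0.5 22.9] grip 59.886141371644044 [-0.17  0.55  1.84 -0.16  0.33 -2.09] rot in port [-0.1  0.1  0. ]
```

send_rows:
  moves: [0.4,0.08,-0.03,-0.2,0,0,0,0.4,0.12,-0.04,-0.27,0,0,0,0.4,0.12,-0.04,-0.27,0,0,0]

```text
time: 12.75
position: [0.6212, -0.012, 0.1493]
tool_rot: [-0.235, 0.948, -0.111, 0.185]
ft_force: [-14.9, 4.3, 19.7]
grip_width: 0.0477
grip_force: 59.9
```

```bash
python3 -c "
from tgt import *
st()
o=monitor.get_obs();print((-M[:,2]).round(3), [ (-M[:,2]*np.radians(k)).round(3).tolist() for k in (6,12,18,24,30)])"
```

```text
F [ 4.2 -3.9 24.4] Mo [-0.51 -1.09 -0.07] pos [-0.6 -0.5 22.4] grip 59.89837879371407 [-0.17  0.55  1.84 -0.16  0.33 -2.09] rot in port [-0.1  0.   0. ]
[ 0.404 -0.125 -0.906] [[0.042, -0.013, -0.095], [0.085, -0.026, -0.19], [0.127, -0.039, -0.285], [0.169, -0.052, -0.38], [0.211, -0.065, -0.475]]
```

Bottomed on the face. Turning clockwise.

send_rows:
  moves: [0.4,-0.03,0.01,0.06,0.042,-0.013,-0.095,0.4,-0.03,0.01,0.06,0.085,-0.026,-0.19,0.4,-0.03,0.01,0.06,0.127,-0.039,-0.285,0.4,-0.03,0.01,0.06,0.169,-0.052,-0.38,0.4,-0.03,0.01,0.06,0.211,-0.065,-0.475]

```text
time: 13.17
position: [0.6221, -0.012, 0.1498]
tool_rot: [0.02, 0.976, -0.059, 0.209]
ft_force: [-10.2, 4.3, 14.7]
grip_width: 0.0474
grip_force: 59.8
```

```bash
python3 -c "
from tgt import *
st()"
```

```text
F [ 1.9 -3.5 17.9] Mo [-0.65 -0.72  0.25] pos [-1.5 -0.  22.4] grip 59.83385546605405 [-0.17  0.55  1.84 -0.16  0.33 -1.56] rot in port [-0.  -0.1 30.2]
```

send_rows:
  moves: [0.4,0,0,0,0.042,-0.013,-0.095,0.4,0,0,0,0.085,-0.026,-0.19,0.4,0,0,0,0.127,-0.039,-0.285,0.4,0,0,0,0.169,-0.052,-0.38,0.4,0,0,0,0.211,-0.065,-0.475]

```text
time: 13.58
position: [0.6223, -0.0118, 0.1498]
tool_rot: [0.272, 0.937, -0.003, 0.217]
ft_force: [-9.3, 5.2, 14.3]
grip_width: 0.0474
grip_force: 59.8
```

send_rows:
  moves: [0.4,0,0,0,0.042,-0.013,-0.095,0.4,0,0,0,0.085,-0.026,-0.19,0.4,0,0,0,0.127,-0.039,-0.285,0.4,0,0,0,0.169,-0.052,-0.38,0.4,0,0,0,0.207,-0.064,-0.465]

```text
time: 14.0
position: [0.6225, -0.0115, 0.1499]
tool_rot: [0.501, 0.838, 0.052, 0.211]
ft_force: [-9.0, 6.1, 15.0]
grip_width: 0.0478
grip_force: 59.8
```

```bash
python3 -c "
from tgt import *
st()"
```

```text
F [-0.1 -4.4 18. ] Mo [-0.78 -0.63  0.32] pos [-2.2 -0.2 22.5] grip 59.82296481583944 [-0.17  0.55  1.84 -0.16  0.33 -0.52] rot in port [-0.1 -0.2 89.6]
```

Turned 89.6°. Now ease off 8 mm along the axis so the spring seats the lugs.

send_rows:
  moves: [0.4,-0.1,0.03,0.2,0.003,-0.001,-0.008,0.4,-0.2,0.06,0.4,0.003,-0.001,-0.008,0.4,-0.28,0.08,0.6,0.003,-0.001,-0.008,0.4,-0.34,0.1,0.75,0.003,-0.001,-0.008,0.4,-0.34,0.1,0.75,0.003,-0.001,-0.008]

```text
time: 14.42
position: [0.6196, -0.0107, 0.1563]
tool_rot: [0.504, 0.836, 0.053, 0.211]
ft_force: [-4.3, 4.6, 6.0]
grip_width: 0.0475
grip_force: 59.9
```

```bash
python3 -c "
from tgt import *
st()"
```

```text
F [-0.5 -4.   7.8] Mo [-1.01  0.04 -0.02] pos [-2.  -0.2 29.5] grip 59.89638593408017 [-0.17  0.53  1.84 -0.16  0.34 -0.52] rot in port [-0.1 -0.1 90. ]
```

send_rows:
  moves: [0.4,-0.06,0.02,0.13,0,0,0,0.4,-0.06,0.02,0.13,0,0,0,0.4,-0.06,0.02,0.13,0,0,0]

```text
time: 14.67
position: [0.6192, -0.0107, 0.157]
tool_rot: [0.504, 0.836, 0.053, 0.211]
ft_force: [-2.0, 5.4, 2.7]
grip_width: 0.0478
grip_force: 59.9
```

```bash
python3 -c "
from tgt import *
st()"
```

```text
F [-1.8 -4.7  4. ] Mo [-1.03  0.26 -0.01] pos [-1.9 -0.2 30.3] grip 59.89374404507544 [-0.17  0.53  1.84 -0.16  0.34 -0.52] rot in port [-0.1 -0.1 90. ]
```

Force is dropping as the lugs seat. Release, wait, then withdraw along the axis.

send_rows:
  moves: [0.6,0,0,0,0,0,0,0.8,0,0,0,0,0,0,1,0,0,0,0,0,0,1,0,0,0,0,0,0,1,0,0,0,0,0,0]

```text
time: 15.08
position: [0.619, -0.012, 0.1565]
tool_rot: [0.504, 0.836, 0.052, 0.21]
ft_force: [-0.1, -0.3, -0.6]
grip_width: 0.0714
grip_force: 0.0
```

send_rows:
  moves: [1,0,0,0,0,0,0,1,0,0,0,0,0,0,1,0,0,0,0,0,0,1,0,0,0,0,0,0]

```text
time: 15.42
position: [0.6187, -0.0116, 0.1564]
tool_rot: [0.504, 0.836, 0.052, 0.21]
ft_force: [-0.5, 0.2, -0.2]
grip_width: 0.0863
grip_force: 0.0
```

send_rows:
  moves: [1,-0.8,0.25,1.8,0,0,0,1,-2,0.6,4.5,0,0,0,1,-3.2,1,7.2,0,0,0,1,-4.4,1.4,9.9,0,0,0,1,-5.6,1.7,12.6,0,0,0]

```text
time: 15.83
position: [0.5617, 0.0058, 0.2834]
tool_rot: [0.504, 0.836, 0.052, 0.21]
ft_force: [0.7, 0.2, 0.6]
grip_width: 0.0872
grip_force: 0.0
```

send_rows:
  moves: [1,-3,0,2,0,0,0,1,-6,0,3,0,0,0,1,-9,0,3,0,0,0,1,-10,0,3,0,0,0,1,-10,0,3,0,0,0]

```text
time: 16.25
position: [0.4598, 0.006, 0.3122]
tool_rot: [0.504, 0.836, 0.052, 0.209]
ft_force: [1.2, 0.4, -0.3]
grip_width: 0.0872
grip_force: 0.0
```

```bash
python3 - <<'E'
from tgt import *
im,P,T,f,cc=grab('top');im2,P2,T2,f2,cc2=grab('scene')
for n,I,Q in(('top',im,P),('scene',im2,P2)):
    L=(Q-C)@M; w=(np.hypot(L[...,0],L[...,1])<.05)&(L[...,2]>.045)&(L[...,2]<.065)
    q=L[w];print(n,len(q),'top h',np.median(q[:,2]),cv2.minAreaRect((q[:,:2]*1000).astype(np.float32)))
    g=(Q[...,2]>.012)&(Q[...,2]<.1)&(I.max(-1)<70)&(abs(Q[...,0]-.503)<.063)&(abs(Q[...,1]-.2515)<.063)
    print('bung',g.sum(),Q[g].min(0).round(3) if g.any() else 0,Q[g].max(0).round(3) if g.any() else 0)
a=np.load('pics/top1.npz')['im']
u,v=proj(C+.03*M[:,2],T2,f2,cc2).astype(int)
cv2.imwrite('pics/end.png',np.hstack([cv2.resize(im2[v-75:v+75,u-50:u+50],(400,600),interpolation=2),cv2.resize(im[140:400,110:283],(400,600),interpolation=2)]))
E
```

```text
top 734 top h 0.05719625470173944 ((-0.727783203125, 0.5019989013671875), (48.05934524536133, 71.79576873779297), 1.4879579544067383)
bung 266 [0.485 0.227 0.022] [0.521 0.262 0.072]
scene 757 top h 0.05560014791949296 ((-2.869009017944336, 0.060302734375), (51.39319610595703, 71.10734558105469), 2.111285448074341)
bung 616 [0.49 0.23 0.02] [0.531 0.271 0.07 ]
```

View pics/end.png

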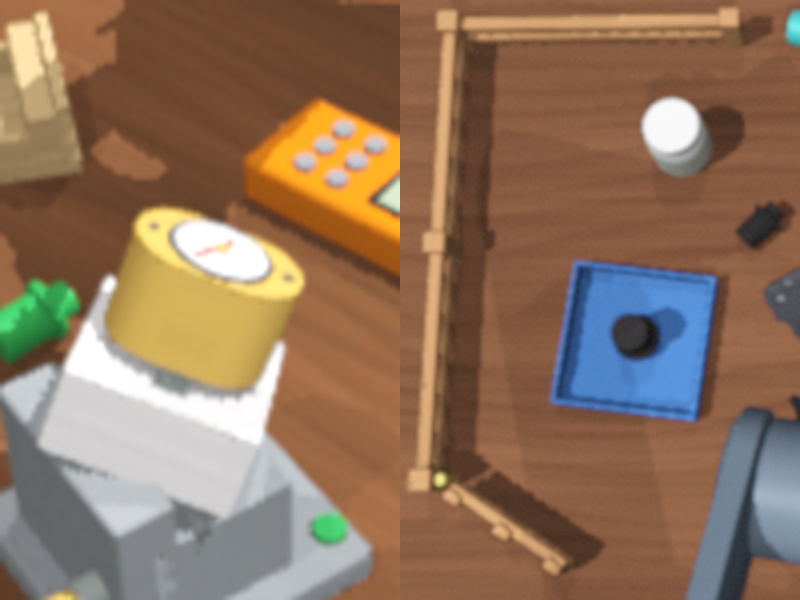

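The aneroid sits level on the port, turned 90° with its long axis along the red marks, and its height matches the locked state. The bung stands in the middle of the tray. Handing in.

```bash
python3 -c "
from h import *
print(workorder.hand_in())"
```

```text
the job is handed in; nothing more can be done
None
```

The bung is standing in the blue tray and the aneroid is in the port, turned 90° and released. Its measured height fits the locked position. I handed the job in at about 16 s on the robot's clock, and no verdict came back.

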